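# Close up the bench air filter and hold its collar home

## Task

Close up the air-filter housing. First push its front door shut until it seats on its catch; then turn the knurled collar on top clockwise (seen from above) while pressing it down until its hidden keyway drops over the pin, push it down fully home against its spring, and finish while still holding it there. Leave the glue bottle, tape roll, tally counter and screwdriver where they are.

Things in the scene. Friction and masses are not known exactly. Their poses are not given: they have to be found in the camera images.
- filter_housing: Grey sheet-metal box fixed to the bench, 160 mm deep (x), 140 wide (y), 105 high. Origin on the bench straight below the collar's axis, z up. Front (door) 95 mm from it along its own -x, back 65 mm along +x, sides at y -70 and +70 mm; a 6 mm high foot plate reaches 15 mm past each side. On the roof a 68 mm wide, 4 mm high flange and a 42 mm wide shoulder up to 121 mm, under the collar.
- collar_top (a point): Centre of the collar's top rim, on its upright axis; rises and sinks with it, does not turn. The collar is a plain metal knurled ring on the roof, 46 mm diameter, 30 mm high, round a grey 29 mm cap that stands 2 mm above the rim. Raised: rim 161 mm above the bench, 10 mm gap to the shoulder below; fully home: 151 mm, gap closed. Grip it across its diameter from above, any way round.
- collar_press (a joint): Collar pushed down, m: 0 raised, 0.010 home. A spring lifts it (4 N at the top, 8 N home) once let go. It stops on the pin at 0.003-0.004 unless its one unseen keyway is over the pin: at the start 0.5 to 1.2 rad of clockwise turn (from above) away, and passing the pin within 0.1 rad either side. It turns stiffly (0.04 N m), stays as turned, and is locked against turning once over the pin.
- filter_door (a joint): Door opening, rad: 0 seated, 0.35 to 0.65 at the start. Grey panel 134 mm wide, 10 to 102 mm above the bench, 6 thick, hinged upright at the front left (+y) edge of the housing; the free right edge swings out to the robot. Stays where left. A sprung ball catch resists with 3 to 6 N from about 0.09 rad; past 0.03 it draws the door shut. A 16 mm black knob sticks out 18 mm below door_push, 40 mm up.
- door_push (a point): Place to push: point on the door's outer face, 105 mm from the hinge axis, 28 mm from the free edge, 82 mm above the bench, 20 mm below the door's top. Its x axis is the door's inward normal (the way to push), y points to the hinge.
- door_hinge (a point): Point on the door's upright hinge axis (mid-thickness of the door, 3 mm behind the outer face), at the height of door_push.
- glue_bottle: White glue bottle with a red nozzle, 42 mm diameter, 119 mm high, standing to the right of the housing; bystander. Origin at the centre of its underside.
- tape_blue: Roll of blue tape lying flat, 92 mm diameter, 24 mm high; bystander at the right. Origin at the centre of its underside.
- counter: White round tally counter, 46 mm diameter, 32 mm high; bystander at the left. Origin at the centre of its underside.
- driver_red: Screwdriver with a red handle lying on the bench, 189 mm long, 28 mm high; bystander at the right. Origin at the centre of its underside.

How it is judged:
On the way, in this order (a step that is already met when the one before it is completed fails the run):
1. the door is shut and seated on its catch, with the collar still up (value of joint filter_door below 0.03 rad and value of joint collar_press below 0.005 m), for 0.2 s.
2. the collar's keyway has dropped over the pin (value of joint collar_press above 0.0075 m), for 0.2 s.
At the end, for the whole second after the job is handed in: The door is seated on its catch (within 0.03 rad of shut), and the fingers still hold the collar (more than 3 N) pushed down over the pin to within 1.5 mm of fully home, through the last second (value of joint filter_door below 0.03 rad and value of joint collar_press above 0.0085 m and contact force between the fingers and filter_housing above 3 N); the arm keeps its last pose, push and grip.
It fails at once if the glue bottle, tape roll, tally counter or screwdriver is moved more than 30 mm (distance of any of glue_bottle, tape_blue, counter, driver_red from where it was at the start of the episode above 0.03 m).
It also fails if it takes over 48 s, if anything falls off the work surface, if the arm or the gripper's body presses on something with over 40 N, if the wrist force passes 120 N, or if a joint passes its speed limit or range.

## Robot

A 6-joint arm with a two-finger parallel gripper is mounted at the origin on the work surface; the furniture and walls round the work are solid. World frame = base frame: x ahead of the robot, y to its left, z up, the work surface at z = 0. Lengths are in m, angles in rad, forces in N, time in s.
With the tool pointing down it reaches from about 0.25 to 0.8 m from the base axis. Payload 3.9 kg.
Tool frame: the origin (TCP) lies midway between the tips of the shut fingers; the grasp point (between the pads) lies 19 mm behind it; z points along the fingers, x is the direction in which the jaws open and shut, and the axes are right-handed (so a half turn about z gives the same grasp; the last joint's range is limited). The gripper opens to 85 mm and grips with 20 to 120 N. Pads are 22 mm wide; open, the fingers measure 114 mm over their backs; the gripper's body (76 mm by 85 mm) begins 54 mm behind the grasp point. The pads swing forward as they close: fully open they stand 13 mm farther back than shut.
Start: joints at [0, 0.26, -0.138, 1.173, 0, 1.571], TCP at [0.525, -0, 0.231] pointing down, gripper open.
Joint ranges: [-2.78, 2.78], [-0.83, 1.72], [-1.28, 1.37], [-1.9, 2.12], [-1.57, 1.48], [-3.14, 3.14]. Speed limits (rad/s): [2.57, 2.57, 3.14, 3.14, 3.14, 3.14].

## Interface

Orientations are given as a unit quaternion [w, x, y, z].
In Python, from cell import manip gives the robot as it stands.
- The arm moves only by the tool apply_moves, never from a script. Its argument "steps" is one flat list of numbers, 6 for each row, row after row: the shift along the tool's x, y, z normalised to -1 to 1, where 1 is 0.1 m, then the turn, a rotation vector about the tool's x, y, z normalised to -1 to 1, where 1 is 90 degrees. In form: [tx, ty, tz, ax, ay, az, tx, ty, tz, ax, ay, az, ...]. A call has 1 to 5 rows; each row is the pose to reach, as a shift and turn from the pose commanded when the call began, along the tool's axes at that moment; what a row does not reach only later rows make up. A row lasts 1/10 s, in which the tool goes at most 50 mm and 8.59 degrees, less where a joint would pass 70% of its speed; a pose out of reach is approached as far as the arm can. A call with a number of a shift or a turn outside -1 to 1 is refused whole. A call with a gripper value outside its range is refused whole. "claw" is the opening, from -1 (shut) to 1 (fully open), set as the call begins (left out, the last holds). The fingers move at their own pace and stop on an object; "squeeze" is the grip in N (left out, the last holds). Time passes only in rows, so rows that repeat a pose let the fingers close. It gives the time, the measured TCP pose, the force and the opening at its end, in the units of the state.
- manip.get_state(): the state, without advancing time (a new reading comes with each control period).
- manip.get_image(name): name is "scene" or "side" or "wrist"; returns the picture (420x560x3 uint8, red, green, blue); there is no depth.
- manip.camera_info(name): a dict with "K" (3x3 intrinsics, pixels), "dist_coeffs" ([k1, k2, p1, p2, k3] as OpenCV has them; the pictures are not rectified), "T" (4x4, takes a point from camera to world coordinates); the wrist camera has in their place "tool_from_camera" (4x4, takes a point from camera to tool coordinates, whose origin is the TCP and whose axes are the tool frame's). Camera axes: x right, y down, z forward; pixel columns grow to the right and rows downward; lengths in m; the calibration is good to about 2 mm. A picture is of the moment at which its call begins: read the wrist's pose just before it. camera_info takes no time and is no camera call.
- manip.finish_job(): hands the job in, once; it reports no verdict.
Trained networks look in the newest picture that a camera, given by its name, has taken for a name from the list of things; names that differ only in an ending like _2 or _b are one class to them, and where a whole thing is asked for, a point or a joint stands for the part that bears it (a point fixed in the world has none). Each returns a list of dicts, best first, with "p" (0 to 1); they miss things now and then, are a little off and sometimes report something else, mostly with a low value. They report only what shows in the picture. A call takes as long as a camera call.
- manip.silhouettes(query, camera): "pixels" (420x560 bool, what is visible of it) and "xy" ([column, row] in pixels, amid what is visible of it).
The state is a dict: "time_s": time; "joint_positions": joint angles; "qvel": joint speeds; "tau": joint torques, N m; "tcp_pos": TCP position; "tool_rot": TCP orientation; "wrist_force": force on the tool from outside, world axes, zero at the start; "wrist_torque": the same for the moment, N m; "opening": finger opening in m.
Only numpy, scipy, OpenCV 4.12 (cv2) and the standard library are available. Lean on these libraries where they do the work, as an engineer would, in place of code of your own. Each camera call takes 0.05 s, during which the arm holds its last target.

## Working session

There is one attempt and no reset: what is moved stays moved. The work goes in short steps, Python scripts to look and compute and a tool call to move; the robot and the scene stay as the last step left them, time stands still between calls to the robot, and variables do not carry over. Pictures are saved under pics/ and viewed, and the job is handed in when it is done.

Besides the shell and the picture viewer there is one more tool, called after "Call:" in YAML: its name, and indented under it one key for each argument. apply_moves: Moves the arm, as the interface text tells. Scaled input: -1 to 1 covers 0.1 m each way for a shift and 90 degrees each way for a turn. Its arguments: {"type":"object","properties":{"steps":{"type":"array","items":{"type":"number"}},"claw":{"type":"number"},"squeeze":{"type":"number"}},"required":["steps"]}

```bash
ls; mkdir -p pics
python3 - <<'E'
from cell import manip
import cv2, json
s=manip.get_state(); print(s)
for n in ["scene","side","wrist"]:
    im=manip.get_image(n); cv2.imwrite(f"pics/a_{n}.png",im[:,:,::-1])
    print(n,manip.camera_info(n))
E
```

```text
pics
{'time_s': 0.0, 'joint_positions': array([ 1.62098062e-05,  2.60669663e-01, -1.39397896e-01,  1.17269093e+00,
       -1.29401345e-05,  1.57074445e+00]), 'qvel': array([ 4.30213517e-04, -2.42483563e-04, -1.12636398e-03, -6.09768990e-04,
        9.16494698e-05,  1.92458480e-04]), 'tau': array([-3.22425103e-04, -4.05677426e+01,  2.53926122e+01,  1.89446745e-02,
       -4.02533055e-05,  2.61086342e-05]), 'tcp_pos': array([5.24308078e-01, 4.35291324e-06, 2.30461522e-01]), 'tool_rot': array([ 6.45256936e-06,  9.99999518e-01,  3.40482262e-05, -9.81082755e-04]), 'wrist_force': array([-0.29870725,  0.52909796, -0.00063143]), 'wrist_torque': array([ 0.0569628 , -0.04569835, -0.00801214]), 'opening': 0.08545614348295323}
scene {'K': array([[501.66269004,   0.        , 275.97664054],
       [  0.        , 501.66269004, 204.98568367],
       [  0.        ,   0.        ,   1.        ]]), 'dist_coeffs': array([-0.04735673,  0.        ,  0.        ,  0.        ,  0.        ]), 'T': array([[-0.80873029, -0.41854384,  0.41325098, -0.12124701],
       [-0.58784261,  0.59893827, -0.54379593,  0.630
[... 550 characters left out ...]
.62941342,  0.95730657],
       [ 0.        ,  0.        ,  0.        ,  1.        ]])}
wrist {'K': array([[320.2593583 ,   0.        , 281.22226569],
       [  0.        , 320.2593583 , 208.61230391],
       [  0.        ,   0.        ,   1.        ]]), 'dist_coeffs': array([0.02054349, 0.        , 0.        , 0.        , 0.        ]), 'tool_from_camera': array([[ 9.99999594e-01,  7.23442277e-04, -5.37240667e-04,
         1.23746329e-04],
       [-5.06562804e-04,  9.44394520e-01,  3.28814133e-01,
        -8.59159079e-02],
       [ 7.45245187e-04, -3.28813727e-01,  9.44394503e-01,
        -1.42420050e-01],
       [ 0.00000000e+00,  0.00000000e+00,  0.00000000e+00,
         1.00000000e+00]])}
```

View pics/a_scene.png

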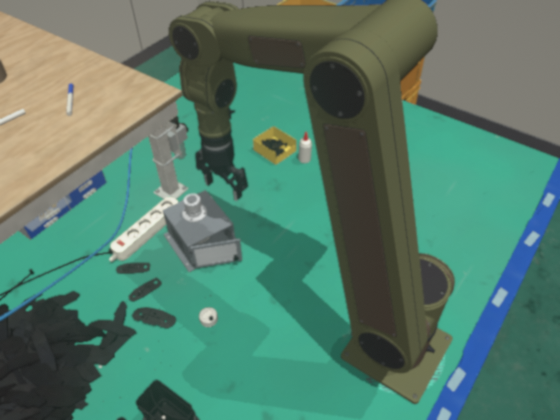

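View pics/a_side.png

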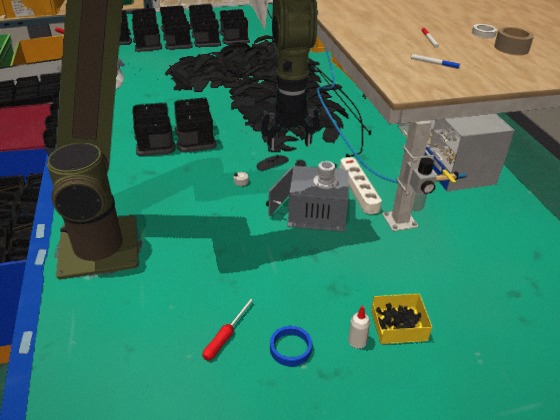

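View pics/a_wrist.png

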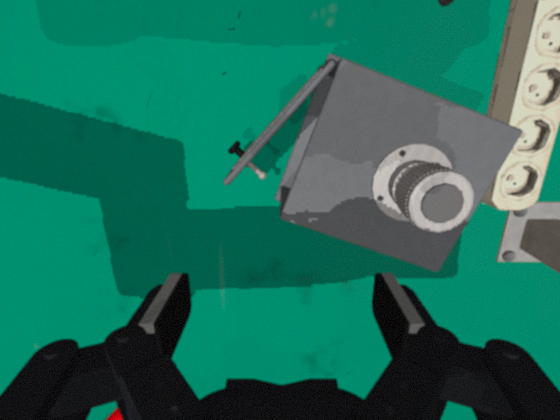

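The views show the housing with its door open to the left (wrist image): collar top near (441,203), hinge near (335,60), door free edge near (228,182). Next I'll measure these points.

```bash
cat > h.py <<'E'
import numpy as np, cv2
from cell import manip
from scipy.spatial.transform import Rotation as R
def toolT(s):
    q=s['tool_rot'];T=np.eye(4);T[:3,:3]=R.from_quat([q[1],q[2],q[3],q[0]]).as_matrix();T[:3,3]=s['tcp_pos'];return T
def cam(n,s=None):
    c=manip.camera_info(n);T=c['T'] if 'T' in c else toolT(s)@c['tool_from_camera']
    return c['K'],c['dist_coeffs'],T
def ray(px,c):
    K,d,T=c;p=cv2.undistortPoints(np.array([[px]],float),K,d)[0,0]
    return T[:3,3],T[:3,:3]@np.array([p[0],p[1],1])
def atz(px,z,c):
    o,v=ray(px,c);return o+v*(z-o[2])/v[2]
def proj(P,c):
    K,d,T=c;Ti=np.linalg.inv(T);rv,_=cv2.Rodrigues(Ti[:3,:3])
    return cv2.projectPoints(np.atleast_2d(P).astype(float),rv,Ti[:3,3],K,d)[0][:,0]
E
python3 - <<'E'
from h import *
s=manip.get_state()
ov={}
for n in ["wrist","side","scene"]:
    c=cam(n,s); im=manip.get_image(n)
    for q in ["filter_housing","collar_top","filter_door","glue_bottle","tape_blue","counter","driver_red"]:
        if n=="wrist" and q in("glue_bottle","tape_blue","counter","driver_red"): continue
        if n=="scene" and q not in("counter","collar_top","filter_door"):continue
        r=manip.silhouettes(q,n)
        for d in r[:2]:
            m=d['pixels'];ys,xs=np.nonzero(m)
            print(n,q,round(d['p'],2),np.round(d['xy']),[xs.min(),xs.max(),ys.min(),ys.max()],m.sum(),np.round(atz(d['xy'],0.16 if q=='collar_top' else 0.02,c),3))
            if d['p']>.4: cv2.drawContours(im:=np.ascontiguousarray(im),cv2.findContours(m.astype(np.uint8),0,2)[0],-1,(255,255,0),1)
    cv2.imwrite(f"pics/b_{n}.png",im[:,:,::-1])
im=cv2.imread("pics/a_wrist.png");cv2.imwrite("pics/b_crop.png",cv2.resize(im[30:290,210:540],None,fx=2.3,fy=2.3,interpolation=2))
print(manip.get_state()['time_s'])
E
```

```text
wrist filter_housing 0.65 [381. 163.] [np.int64(224), np.int64(521), np.int64(53), np.int64(270)] 34124 [0.635 0.017 0.02 ]
wrist collar_top 0.74 [434. 197.] [np.int64(396), np.int64(473), np.int64(163), np.int64(231)] 4096 [0.63 0.02 0.16]
wrist filter_door 0.82 [274. 126.] [np.int64(224), np.int64(334), np.int64(61), np.int64(185)] 1899 [0.516 0.057 0.02 ]
side filter_housing 0.58 [316. 194.] [np.int64(267), np.int64(348), np.int64(161), np.int64(230)] 4336 [0.631 0.071 0.02 ]
side collar_top 0.47 [328. 171.] [np.int64(319), np.int64(334), np.int64(162), np.int64(177)] 219 [ 0.63  -0.011  0.16 ]
side filter_door 0.71 [278. 192.] [np.int64(267), np.int64(292), np.int64(168), np.int64(214)] 551 [0.523 0.103 0.02 ]
side glue_bottle 0.93 [360. 330.] [np.int64(348), np.int64(369), np.int64(306), np.int64(347)] 686 [ 0.583 -0.431  0.02 ]
side tape_blue 0.74 [290. 356.] [np.int64(270), np.int64(311), np.int64(327), np.int64(365)] 713 [ 0.41  -0.463  0.02 ]
side counter 0.6 [242. 175.] [np.int64(234), np.int64(248), np.int64(172), np.int64(185)] 177 [0.433 0.216 0.02 ]
side driver_red 0.87 [221. 339.] [np.int64(203), np.int64(250), np.int64(300), np.int64(359)] 503 [ 0.274 -0.386  0.02 ]
side driver_red 0.4 [242. 177.] [np.int64(235), np.int64(248), np.int64(172), np.int64(185)] 173 [0.431 0.204 0.02 ]
scene collar_top 0.56 [193. 201.] [np.int64(184), np.int64(201), np.int64(194), np.int64(211)] 255 [0.625 0.017 0.16 ]
scene counter 0.81 [205. 315.] [np.int64(200), np.int64(216), np.int64(307), np.int64(326)] 276 [0.436 0.211 0.02 ]
0.95
```

View pics/b_wrist.png

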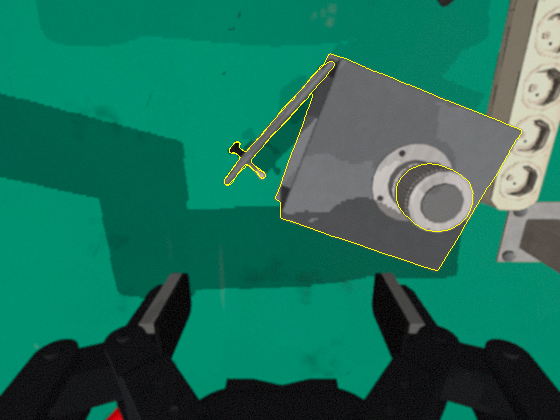

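View pics/b_crop.png

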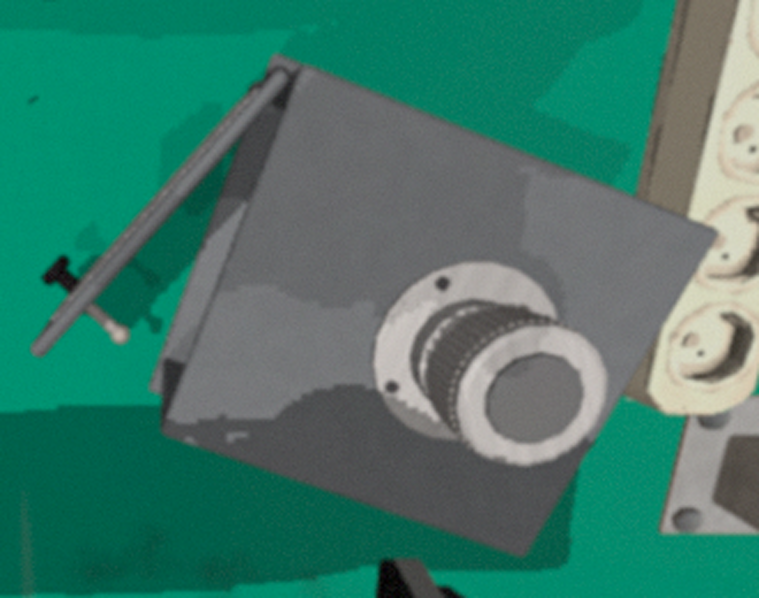

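Run:
```python
from h import *
from scipy.optimize import least_squares
s=manip.get_state();c=cam("wrist",s)
rim=atz([441.3,200.4],.161,c);print("rim",rim)
cs=cam("side");sc=cam("scene")
for px in [(522.2,131.3),(439.1,271.7),(280.9,217.8),(328,54.8)]: print(atz(px,.105,c))
obs=np.array([(522.2,131.3),(439.1,271.7),(280.9,217.8),(441.3,200.4)])
loc=np.array([[.065,.07,.105],[.065,-.07,.105],[-.095,-.07,.105],[0,0,.161]])
def W(l,p):
    return R.from_euler('z',p[2]).apply(np.atleast_2d(l))+[p[0],p[1],0]
f=lambda p:(proj(W(loc,p),c)-obs).ravel()
r=least_squares(f,[.635,.015,-.35]);print(r.x,np.degrees(r.x[2]),f(r.x).round(1))
p=r.x
# door: top edge pts: z .102
he=atz((210+283/2.3,30+75/2.3),.102,c);fe=atz((210+40/2.3,30+350/2.3),.102,c)
print(he,fe,np.linalg.norm(he-fe))
d=(fe-he)[:2];
a=np.arctan2(d[1],d[0]);print("door ang",np.degrees(a),"shut dir",np.degrees(p[2])-90,"opening",np.degrees(p[2])-90-np.degrees(a))
print("rim proj side,scene",proj(W([0,0,.161],p),cs),proj(W([0,0,.161],p),sc))
print("hinge nominal",W([[-.095,.07,.105],[-.095,.07,.102],[-.095,-.07,.1]],p), R.from_euler('z',-p[2]).apply(np.array([he,fe])-[p[0],p[1],0]))
for n,cc in(("side",cs),("scene",sc)):
    im=cv2.imread(f"pics/a_{n}.png")
    o=proj(W([0,0,.161],p),cc)[0].astype(int)
    L=np.array([[x,y,z] for z in(0,.105) for x,y in((.065,.07),(.065,-.07),(-.095,-.07),(-.095,.07))])
    q=proj(W(L,p),cc)
    cr=cv2.resize(im[o[1]-60:o[1]+100,o[0]-100:o[0]+100],None,fx=3.5,fy=3.5,interpolation=2)
    for u in list(q)+[proj(W([0,0,.161],p),cc)[0]]: cv2.circle(cr,tuple(((u-[o[0]-100,o[1]-60]+.5)*3.5).astype(int)),3,(0,0,255),1)
    cv2.imwrite(f"pics/c_{n}.png",cr)
```

```text
rim [0.63600791 0.01798854 0.161     ]
[0.72010943 0.05882449 0.105     ]
[ 0.67464551 -0.0708135   0.105     ]
[ 0.52470734 -0.01635179  0.105     ]
[0.56037621 0.11582819 0.105     ]
[ 0.63640214  0.01673411 -0.34811202] -19.945349480777573 [ 2.1 -2.  -1.2  0.4 -1.7  0.3  0.3  1.7]
[0.56493881 0.11072922 0.102     ] [0.47799413 0.0157323  0.102     ] 0.12877807163413812
door ang -132.46589494170286 shut dir -109.94534948077757 opening 22.52054546092529
rim proj side,scene [[327.0543399  164.32885623]] [[190.3512319  198.78009081]]
hinge nominal [[ 0.57097905  0.11494215  0.105     ]
 [ 0.57097905  0.11494215  0.102     ]
 [ 0.52322174 -0.01666043  0.1       ]] [[-0.09924081  0.06397929  0.102     ]
 [-0.1485647  -0.05497845  0.102     ]]
```

View pics/c_side.png

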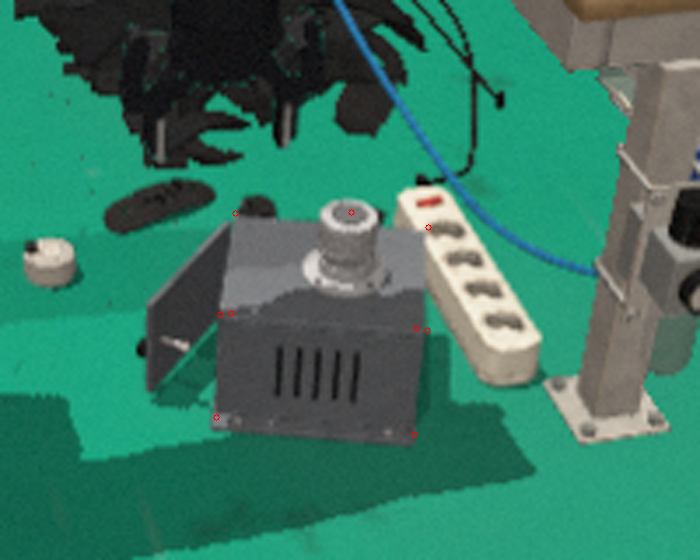

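View pics/c_scene.png

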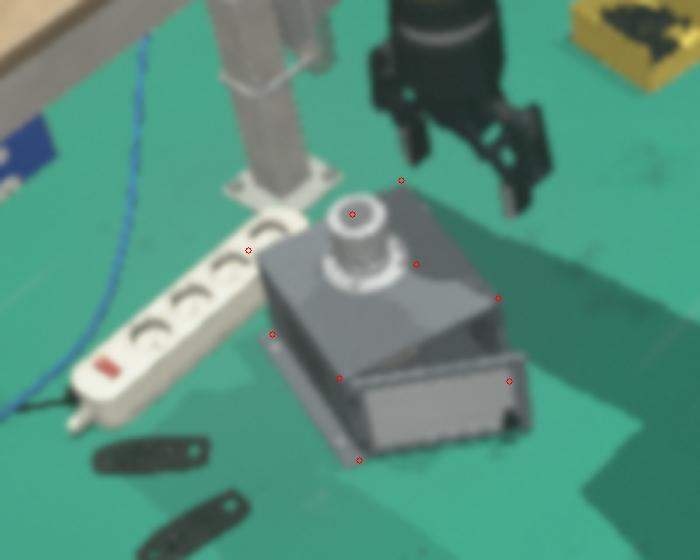

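Call:
apply_moves:
  steps: [-0.67,-0.5,0.3,0,0,0.1,-0.67,-0.5,0.6,0,0,0.22,-0.67,-0.5,0.6,0,0,0.22,-0.67,-0.5,0.6,0,0,0.22,-0.67,-0.5,0.6,0,0,0.22]
  claw: -1
  squeeze: 40

```text
time_s: 1.45
tcp_pos: [0.4596, 0.0501, 0.1723]
tool_rot: [-0.0, 0.985, -0.171, 0.001]
wrist_force: [1.0, -0.2, 0.6]
opening: 0.0122
```

Run:
```python
from h import *
s=manip.get_state(); print(s)
im=manip.get_image("wrist");cv2.imwrite("pics/d_w.png",im[:,:,::-1])
o=(.6364,.017)
# post
c=cam("wrist",s)
im=manip.get_image("side");cv2.imwrite("pics/d_s.png",im[:,:,::-1])
```

```text
{'time_s': 1.45, 'joint_positions': array([ 1.08703322e-01,  1.87338567e-01, -3.95896302e-01,  9.84755226e-01,
       -1.79077277e-04,  2.02382299e+00]), 'qvel': array([-0.00728756,  0.00163012,  0.04024746,  0.00174831, -0.00140924,
        0.00345204]), 'tau': array([ 3.09539437e-01, -3.44326580e+01,  2.24688256e+01,  2.17257701e-01,
        1.80078100e-02,  1.24308173e-02]), 'tcp_pos': array([0.45957803, 0.05009765, 0.17225062]), 'tool_rot': array([-3.02895090e-04,  9.85215753e-01, -1.71312415e-01,  1.37295478e-03]), 'wrist_force': array([ 0.95546623, -0.24760236,  0.5843288 ]), 'wrist_torque': array([ 0.07026598,  0.00991456, -0.01544794]), 'opening': 0.012222774757528672}
```

View pics/d_w.png

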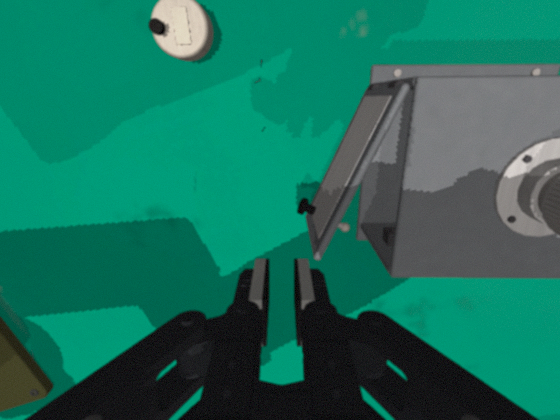

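View pics/d_s.png

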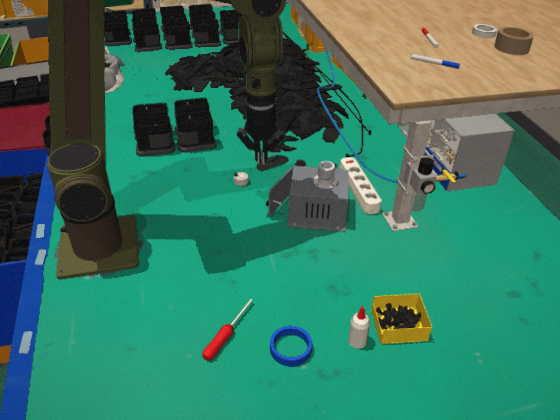

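Run:
```python
from h import *
s=manip.get_state();c=cam("wrist",s)
o=np.array([.6364,.0172,0]);L=lambda P:R.from_euler('z',.3481).apply(P-o).round(4)
h=atz((408,85),.102,c);f=atz((317,256),.102,c);d=L(f)-L(h)
print(L(h),L(f),np.linalg.norm(d),np.arctan2(-d[0],-d[1]),"tcp",L(s['tcp_pos']))
print([L(atz(p,.105,c)) for p in((391,277),(409,78))])
```

```text
[-0.0982  0.0637  0.102 ] [-0.1498 -0.0547  0.102 ] 0.12915541026221086 0.41099175129186377 tcp [-0.1764 -0.0292  0.1728]
[array([-0.0941, -0.0705,  0.105 ]), array([-0.0993,  0.0675,  0.105 ])]
```

Call:
apply_moves:
  steps: [0,0,0.3,0,0,0,0,0,0.6,0,0,0,0,0,1.0,0,0,0,0,0,1.0,0,0,0,0,0,1.0,0,0,0]

```text
time_s: 2.05
tcp_pos: [0.4589, 0.0497, 0.072]
tool_rot: [0.0, 0.985, -0.172, 0.0]
wrist_force: [1.1, -0.2, 0.6]
opening: -0.0001
```

Run:
```python
from h import *
s=manip.get_state();print(s['tcp_pos'],s['wrist_force'],s['opening'])
a=[manip.get_image("wrist")]
cv2.imwrite("pics/e.png",a[0][:,:,::-1])
```

```text
[0.45892309 0.04974872 0.07201313] [ 1.13737809 -0.24528618  0.60859829] -8.445869727826933e-05
```

View pics/e.png

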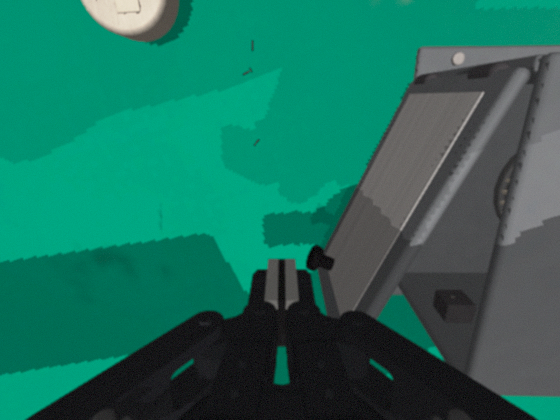

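Call:
apply_moves:
  steps: [0.1,0,0,0,0,0,0.2,0.02,0,0,0,0,0.3,0.04,0,0,0,0,0.4,0.05,0,0,0,0,0.45,0.06,0,0,0,0]

```text
time_s: 2.6
tcp_pos: [0.5001, 0.0285, 0.0716]
tool_rot: [-0.0, 0.985, -0.172, 0.001]
wrist_force: [-1.2, -0.2, -0.3]
opening: 0.0005
```

Call:
apply_moves:
  steps: [0.05,0,0,0,0,0,0.1,0,0,0,0,0,0.15,0,0,0,0,0,0.2,0,0,0,0,0,0.2,0,0,0,0,0]

```text
time_s: 3.1
tcp_pos: [0.5145, 0.0225, 0.0705]
tool_rot: [0.0, 0.985, -0.172, -0.003]
wrist_force: [-5.0, 1.5, 2.1]
opening: -0.0005
```

Run:
```python
from h import *
s=manip.get_state();print(s['tcp_pos'],s['wrist_force'],R.from_euler('z',.3481).apply(s['tcp_pos']-np.array([.6364,.0172,0])))
cv2.imwrite("pics/f.png",manip.get_image("wrist")[:,:,::-1])
```

```text
[0.51451414 0.02253586 0.07053183] [-5.02244257  1.53476806  2.10565593] [-0.11639559 -0.03656094  0.07053183]
```

View pics/f.png

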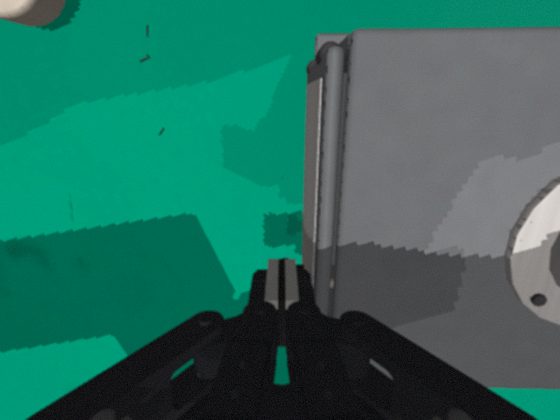

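The door is almost shut and is now at the catch (5 N). I'll push further.

Call:
apply_moves:
  steps: [0.03,0,0,0,0,0,0.06,0,0,0,0,0,0.09,0,0,0,0,0,0.09,0,0,0,0,0]

```text
time_s: 3.55
tcp_pos: [0.5146, 0.0224, 0.0703]
tool_rot: [-0.002, 0.985, -0.171, -0.01]
wrist_force: [-22.6, 9.9, 18.8]
opening: -0.0004
```

Run:
```python
from h import *
s=manip.get_state();print(s['tcp_pos'],s['wrist_force'],R.from_euler('z',.3481).apply(s['tcp_pos']-np.array([.6364,.0172,0])))
```

```text
[0.51455129 0.02238018 0.07033038] [-22.64594917   9.94323262  18.82603174] [-0.11630756 -0.03669462  0.07033038]
```

Call:
apply_moves:
  steps: [-0.12,0,0,0,0,0,-0.3,0,0,0,0,0,-0.3,0,-0.6,0,0,0,-0.3,0,-1,0,0,0,-0.3,0,-1,0,0,0]

```text
time_s: 4.05
tcp_pos: [0.5027, 0.0298, 0.1779]
tool_rot: [-0.001, 0.985, -0.172, 0.007]
wrist_force: [1.3, 0.1, -0.1]
opening: 0.0001
```

Run:
```python
from h import *
s=manip.get_state();print(s['tcp_pos'],s['wrist_force'])
im=manip.get_image("wrist");cv2.imwrite("pics/g.png",im[:,:,::-1])
d=manip.silhouettes("filter_door","wrist")
for x in d[:2]:
    ys,xs=np.nonzero(x['pixels']);print(x['p'],xs.min(),xs.max(),ys.min(),ys.max())
cv2.imwrite("pics/g2.png",cv2.resize(im[40:300,260:560,::-1],None,fx=2.3,fy=2.3,interpolation=2))
```

```text
[0.50271333 0.02979979 0.17794454] [ 1.34905227  0.075723   -0.05394402]
0.71 293 331 78 261
```

View pics/g2.png

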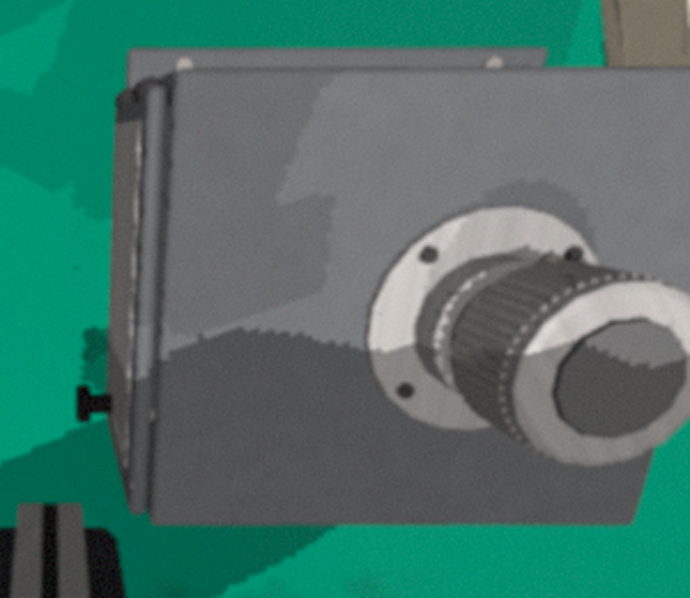

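Run:
```python
from h import *
s=manip.get_state();c=cam("wrist",s)
o=np.array([.6364,.0172,0]);L=lambda P:R.from_euler('z',.3481).apply(P-o)
g=lambda u,v,z:L(atz((260+u/2.3,40+v/2.3),z,c))
# inner/outer door top edges and roof front edge
for a,b,z in (((144,95),(131,508),.102),((167,90),(151,505),.102),((176,75),(154,520),.105)):
    A,B=g(*a,z),g(*b,z);d=B-A;print(A.round(4),B.round(4),"angle",np.arctan2(-d[0],-d[1]))
# rim
print(atz((260+607/2.3,40+372/2.3),.161,c))
im=manip.get_image("side");cv2.imwrite("pics/h.png",cv2.resize(im[130:250,240:400,::-1],None,fx=4.5,fy=4.5,interpolation=2))
```

```text
[-0.1076  0.0599  0.102 ] [-0.1061 -0.0648  0.102 ] angle -0.012143676653157241
[-0.1015  0.0612  0.102 ] [-0.0997 -0.0637  0.102 ] angle -0.014821752872957466
[-0.0998  0.0647  0.105 ] [-0.0989 -0.0675  0.105 ] angle -0.006788011797010577
[0.62617973 0.02176181 0.161     ]
```

View pics/h.png

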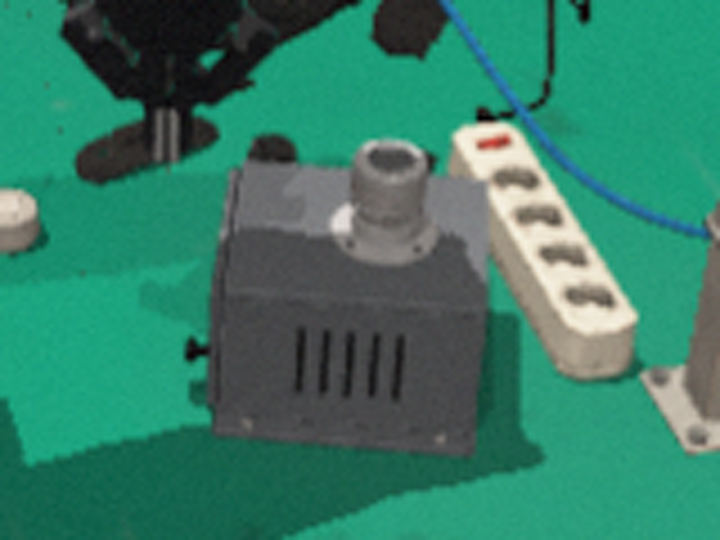

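Call:
apply_moves:
  steps: [0,0,-0.4,0,0,0,0.4,-0.1,-0.8,0,0,-0.09,0.9,-0.3,-0.8,0,0,-0.18,1.0,-0.3,-0.8,0,0,-0.27,1.0,-0.3,-0.8,0,0,-0.36]
  claw: 1

```text
time_s: 4.7
tcp_pos: [0.6043, 0.0234, 0.2487]
tool_rot: [0.0, 0.994, 0.112, -0.001]
wrist_force: [-1.2, 0.5, -0.9]
opening: 0.0722
```

Call:
apply_moves:
  steps: [0,0,0,0,0,-0.09,0,0,0,0,0,-0.18,0,0,0,0,0,-0.27,0,0,0,0,0,-0.31,0,0,0,0,0,-0.31]

```text
time_s: 5.2
tcp_pos: [0.6009, 0.0237, 0.2491]
tool_rot: [-0.0, 0.938, 0.346, -0.002]
wrist_force: [0.4, 0.4, 0.5]
opening: 0.0856
```

Run:
```python
from h import *
manip.get_image("scene");manip.get_image("scene");s=manip.get_state();print(s['tcp_pos'],s['tool_rot'],s['joint_positions'],np.abs(s['qvel']).max())
im=manip.get_image("wrist");cv2.imwrite("pics/i.png",im[:,:,::-1])
c=cam("wrist",s)
d=manip.silhouettes("collar_top","wrist")
for x in d[:1]:
    ys,xs=np.nonzero(x['pixels']);print(x['p'],x['xy'],xs.min(),xs.max(),ys.min(),ys.max(),atz(x['xy'],.161,c))
```

```text
[0.60113771 0.02373791 0.24978445] [-3.41985925e-04  9.38437277e-01  3.45447484e-01 -1.18164187e-03] [ 3.95090442e-02  3.89797820e-01  1.01105736e-01  1.28456329e+00
 -7.74568086e-05  9.04873744e-01] 0.006772601278140148
0.82 [308.0, 244.4] 278 336 209 272 [0.63372821 0.01903668 0.161     ]
```

View pics/i.png

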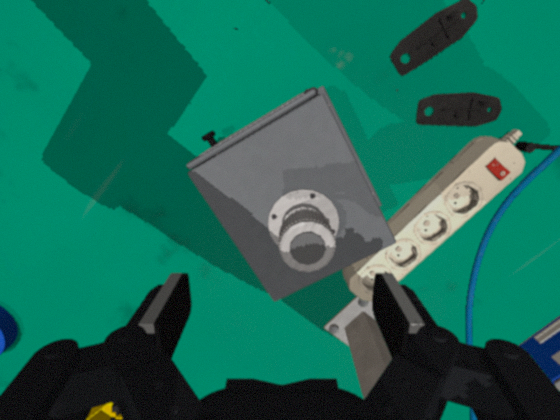

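Run:
```python
from h import *
s=manip.get_state();c=cam("wrist",s);T=toolT(s)
for p in [(325,325),(362,298),(347,318),(390,310)]: print(p,atz(p,0,c).round(3))
t=atz((307.5,245.3),.161,c);print("rim",t, "now rim tool-frame", (np.linalg.inv(T)@np.r_[t,1]).round(4))
for P in([.635,.0185,.161],): print((np.linalg.inv(T)@np.r_[P,1]).round(4),proj(P,c))
sd=cam("side");print(atz((403,222),0,sd),atz((385,220),0,sd),atz((418,225),0,sd))
```

```text
(325, 325) [ 0.802 -0.111  0.   ]
(362, 298) [ 0.81  -0.043  0.   ]
(347, 318) [ 0.818 -0.081  0.   ]
(390, 310) [ 0.855 -0.031  0.   ]
rim [0.63449629 0.01802986 0.161     ] now rim tool-frame [0.0216 0.026  0.0894 1.    ]
[0.0223 0.0259 0.0894 1.    ] [[308.36435086 245.26607521]]
[ 0.84483403 -0.08500456  0.        ] [ 0.79740714 -0.0652978   0.        ] [ 0.88165349 -0.10677001  0.        ]
```

Call:
apply_moves:
  steps: [0.22,0.26,0,0,0,0,0.22,0.26,0.3,0,0,0,0.22,0.26,0.6,0,0,0,0.22,0.26,0.6,0,0,0,0.22,0.26,0.6,0,0,0]

```text
time_s: 5.9
tcp_pos: [0.6347, 0.0183, 0.1911]
tool_rot: [-0.0, 0.938, 0.346, -0.001]
wrist_force: [-0.3, -0.4, 0.2]
opening: 0.0853
```

Run:
```python
from h import *
manip.get_image("scene");s=manip.get_state();print(s['tcp_pos'],s['wrist_force'],np.abs(s['qvel']).max())
im=manip.get_image("wrist");cv2.imwrite("pics/j.png",im[:,:,::-1])
c=cam("wrist",s);print(proj([[.635,.018,.161]],c))
```

```text
[0.63564109 0.01831639 0.19243959] [-0.47516743 -0.67794597  0.04766086] 0.023355666125729042
[[278.88856201 247.89703203]]
```

View pics/j.png

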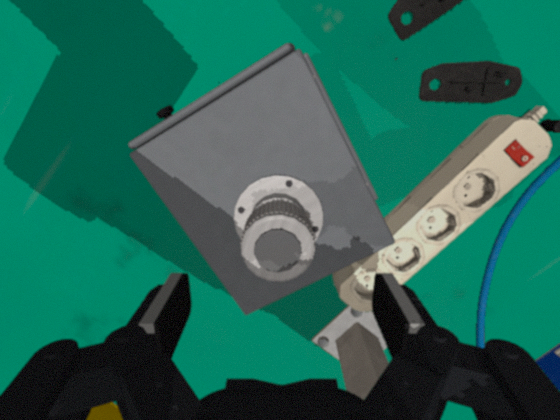

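Rim centre at (278,248) in the picture, against a prediction of (279,248). It is aligned, so I'll descend.

Call:
apply_moves:
  steps: [0,0,0.2,0,0,0,0,0,0.4,0,0,0,0,0,0.55,0,0,0,0,0,0.63,0,0,0,0,0,0.63,0,0,0]

```text
time_s: 6.5
tcp_pos: [0.6353, 0.0184, 0.1286]
tool_rot: [0.0, 0.938, 0.346, 0.0]
wrist_force: [-0.4, -0.3, -0.2]
opening: 0.0852
```

Call:
apply_moves:
  steps: [0,0,0,0,0,0,0,0,0,0,0,0,0,0,0,0,0,0,0,0,0,0,0,0,0,0,0,0,0,0]
  claw: -1
  squeeze: 40

```text
time_s: 7.0
tcp_pos: [0.6342, 0.0166, 0.1295]
tool_rot: [0.001, 0.938, 0.346, -0.001]
wrist_force: [-5.2, -4.0, 4.3]
opening: 0.0487
```

Run:
```python
from h import *
s=manip.get_state();print({k:s[k] for k in('tcp_pos','wrist_force','wrist_torque','opening','joint_positions')})
im=manip.get_image("wrist");cv2.imwrite("pics/k.png",im[:,:,::-1])
```

```text
{'tcp_pos': array([0.63418112, 0.0166441 , 0.12948772]), 'wrist_force': array([-5.16127462, -3.9898006 ,  4.34374514]), 'wrist_torque': array([-0.79853268,  0.8078917 ,  0.0696593 ]), 'opening': 0.04872703839373848, 'joint_positions': array([ 0.02786259,  0.50073584, -0.03530482,  1.03604726, -0.00321474,
        0.89271775])}
```

View pics/k.png

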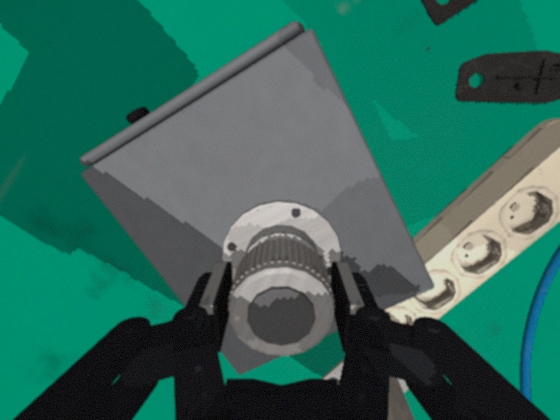

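Call:
apply_moves:
  steps: [-0.02,0,0,0,0,0,-0.02,0,0,0,0,0,-0.02,0,0,0,0,0]

```text
time_s: 7.35
tcp_pos: [0.6341, 0.0166, 0.1292]
tool_rot: [0.001, 0.938, 0.346, 0.001]
wrist_force: [-1.3, -2.6, 4.4]
opening: 0.0489
```

Call:
apply_moves:
  steps: [-0.02,0.01,0.02,0,0,0,-0.02,0.01,0.05,0,0,0,-0.02,0.01,0.07,0,0,0,-0.02,0.01,0.07,0,0,0]

```text
time_s: 7.75
tcp_pos: [0.6343, 0.0164, 0.127]
tool_rot: [-0.0, 0.938, 0.347, 0.003]
wrist_force: [-9.0, 1.2, 27.5]
opening: 0.0486
```

Call:
apply_moves:
  steps: [0,0,-0.02,0,0,0.03,0,0,-0.02,0,0,0.06,0,0,-0.02,0,0,0.09,0,0,-0.02,0,0,0.12,0,0,-0.02,0,0,0.15]
  squeeze: 60

```text
time_s: 8.25
tcp_pos: [0.6345, 0.0167, 0.1274]
tool_rot: [-0.001, 0.972, 0.233, 0.003]
wrist_force: [-6.0, 2.9, 19.9]
opening: 0.0485
```

Run:
```python
from h import *
s=manip.get_state();print({k:s[k] for k in('tcp_pos','wrist_force','wrist_torque','opening','joint_positions')})
im=manip.get_image("wrist");cv2.imwrite("pics/l.png",im[:,:,::-1])
im=manip.get_image("side");cv2.imwrite("pics/l2.png",cv2.resize(im[110:250,240:400,::-1],None,fx=4.2,fy=4.2,interpolation=2))
```

```text
{'tcp_pos': array([0.63449241, 0.01671787, 0.12740978]), 'wrist_force': array([-6.02262756,  2.87865799, 19.90326092]), 'wrist_torque': array([0.47403218, 1.01467424, 0.1493752 ]), 'opening': 0.048539316294826794, 'joint_positions': array([ 0.02475363,  0.49758463, -0.04657632,  1.0209646 ,  0.00314721,
        1.12465773])}
```

View pics/l.png

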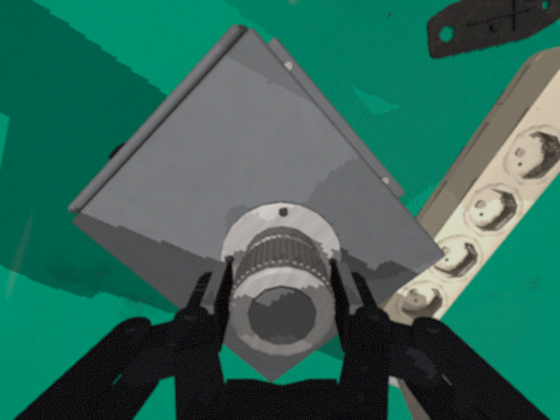

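View pics/l2.png

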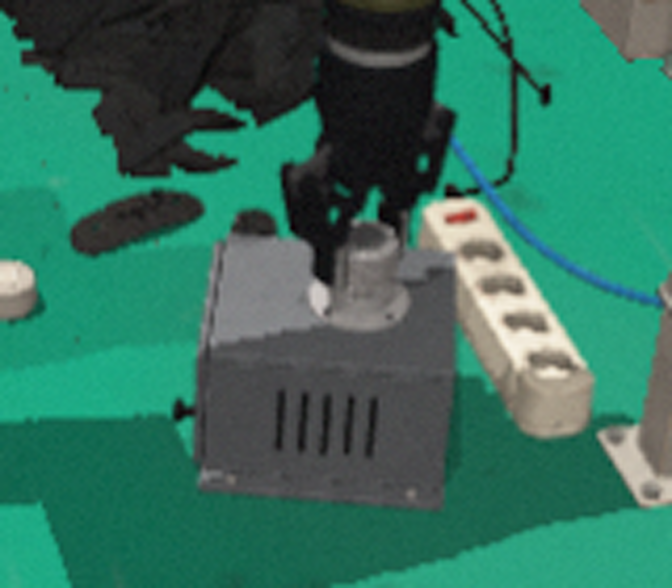

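Call:
apply_moves:
  steps: [0,0,0,0,0,0.03,0,0,0,0,0,0.06,0,0,0,0,0,0.09,0,0,0,0,0,0.12,0,0,0,0,0,0.15]

```text
time_s: 8.85
tcp_pos: [0.6349, 0.0168, 0.1269]
tool_rot: [-0.001, 0.993, 0.117, 0.003]
wrist_force: [-2.9, 2.5, 14.8]
opening: 0.0482
```

Call:
apply_moves:
  steps: [0,0,0,0,0,0.02,0,0,0,0,0,0.04,0,0,0,0,0,0.06,0,0,0,0,0,0.08,0,0,0,0,0,0.08]

```text
time_s: 9.35
tcp_pos: [0.635, 0.0169, 0.1249]
tool_rot: [-0.002, 0.998, 0.055, 0.003]
wrist_force: [0.3, 3.9, 6.3]
opening: 0.0486
```

z is dropping and the force has fallen, so the keyway is probably over the pin. I'll press without turning.

Call:
apply_moves:
  steps: [0,0,0.02,0,0,0,0,0,0.04,0,0,0,0,0,0.06,0,0,0,0,0,0.07,0,0,0,0,0,0.07,0,0,0]

```text
time_s: 9.85
tcp_pos: [0.6351, 0.017, 0.1211]
tool_rot: [-0.002, 0.998, 0.056, 0.004]
wrist_force: [-4.9, 3.3, 22.6]
opening: 0.0485
```

Call:
apply_moves:
  steps: [0,0,0.01,0,0,0,0,0,0.02,0,0,0,0,0,0.02,0,0,0,0,0,0.02,0,0,0]

```text
time_s: 10.25
tcp_pos: [0.6352, 0.017, 0.121]
tool_rot: [-0.002, 0.998, 0.055, 0.004]
wrist_force: [-8.6, 2.4, 31.3]
opening: 0.0484
```

Run:
```python
from h import *
s=manip.get_state();print({k:s[k] for k in('tcp_pos','wrist_force','wrist_torque','opening')})
im=manip.get_image("wrist");cv2.imwrite("pics/m.png",im[:,:,::-1])
im=manip.get_image("side");cv2.imwrite("pics/m2.png",cv2.resize(im[110:250,240:400,::-1],None,fx=4.2,fy=4.2,interpolation=2))
```

```text
{'tcp_pos': array([0.63518981, 0.01695611, 0.12099452]), 'wrist_force': array([-8.56781835,  2.35144908, 31.33954726]), 'wrist_torque': array([ 0.50727313,  1.84253813, -0.08788022]), 'opening': 0.048407601907448305}
```

View pics/m.png

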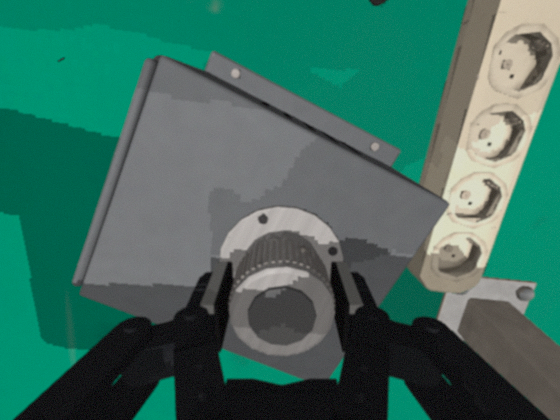

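View pics/m2.png

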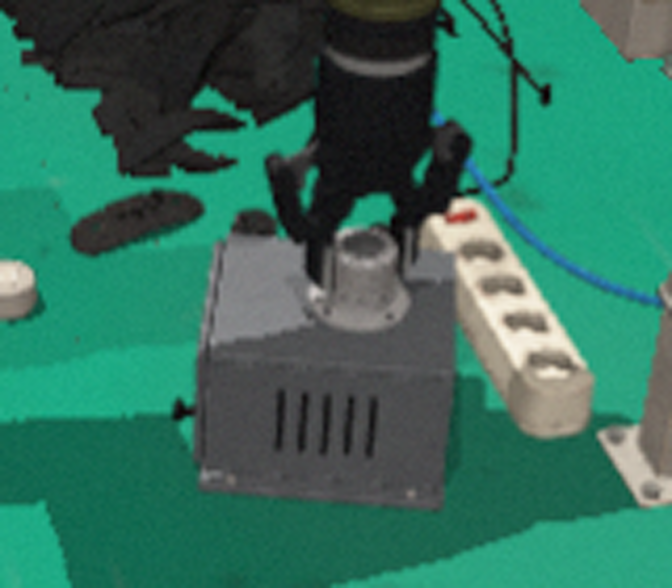

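Run:
```python
from h import *
s=manip.get_state();print(s['time_s'],s['tcp_pos'],s['wrist_force'],s['opening'])
print(manip.finish_job())
```

```text
10.35 [0.63516518 0.01693125 0.12098302] [-8.13288381  3.68199154 33.09004578] 0.04835487344869062
the job is handed in; nothing more can be done
None
```

I shut the door on its catch, turned the collar about 0.6 rad clockwise until it dropped over the pin, and pushed it home. I handed the job in at 10.35 s, still gripping the collar and pressing it down. `finish_job` gives no verdict, so the points below rest on my own measurements.

- **Door:** I pushed until it stopped at about 25 N. The door edge then measured parallel to the housing front, within about 0.015 rad, and it still looked flush in the last pictures.
- **Collar:**
  - It stopped on the pin at TCP height 0.127 m, and after turning it sank to a hard stop at 0.121 m.
  - The whole travel was 8.5 mm by TCP, and about 9 to 10 mm counting the slight press from gripping. That range is inferred from the pin stop, because I had no direct reading of the collar joint.
  - The final upward force was about 33 N, the opening was 48 mm and the wrist view showed no slip.
- **Measurements that disagreed:**
  - One rim reading, taken while the arm was still settling, was about 10 mm off. I discarded it and measured again before gripping.
  - The gripper read about 48.5 mm on the 46 mm collar, although the pictures showed a good grip.
- **Bystanders:** the arm never went near the glue bottle, tape roll, tally counter or screwdriver. I did not measure their positions again at the end.

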